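Seat three rivets of a clasp strap in order

TASK

A brass clasp strap lies on the steel riveting block with three rivets standing proud of it. Using the fingertips only, press the rivets lightly down one after another, each fully home until its head sits on the strap: first the middle one, then the one beside the round eye, last the one at the square end. Finish each before you start the next, do not press hard, do not lift anything or shove the block about, and leave the small things around it alone.

Things in the scene. Friction and masses are not known exactly. Their poses are not given: they have to be found in the camera images.
- rivet_block: Loose riveting block, about 1 kg, turned any way: dark steel plate 60 x 160 x 16 mm (x, y, z) on a black rubber pad 64 x 164 x 12 mm that gives 1 mm for each 3 N (at most 7 mm). On it, along y, a brass strap 20 mm wide with a round eye, 34 mm across, at +y, cut square at -y; its top, and guides beside it, 31 mm above the bench. Origin: centre of the pad's underside, z up.
- rivet_mid (a joint): how far the middle rivet has been pushed down, m: about 0 (proud) to 0.008 (home); about 3 N moves it, it stays where it is left, and at the end it stops and the pad begins to give
- rivet_eye (a joint): the same for the rivet next to the round eye
- block_plate (a joint): how far the steel plate has sunk into the rubber pad, m: 0 (unloaded) to 0.007
- rivet_square (a joint): the same for the rivet next to the square end
- rivet_mid_top (a point): centre of the top of the middle rivet's head (a steel button 13 mm across, 3 mm thick), at the block's (0, 0); moves down with the rivet: about 42 mm above the bench when proud, 34 mm when home (1 to 3 mm lower while pressed, as the pad gives)
- rivet_eye_top (a point): the same for the rivet next to the round eye, at the block's y = +36 mm
- rivet_square_top (a point): the same for the rivet next to the square end, at the block's y = -36 mm
- loupe: small loose folding loupe, 25 x 50 x 21 mm, beside the block; bystander
- small_block: small loose dark steel block, 38 x 44 x 22 mm, beside the block; bystander
- ring: loose unfinished finger ring, 21 x 25 x 6 mm, beside the block; bystander
- tweezers_near: loose steel tweezers, 15 x 124 x 9 mm, beside the block; bystander
- strip: loose bent metal strip, 19 x 43 x 11 mm, off the square end of the block; bystander

How it is judged:
On the way, in this order (a step that is already met when the one before it is completed fails the run):
1. the middle rivet is home (value of joint rivet_mid above 0.006 m), for 0.2 s.
2. then the rivet beside the eye is home (value of joint rivet_eye above 0.006 m), for 0.2 s.
3. then the rivet at the square end is home (value of joint rivet_square above 0.006 m), for 0.2 s.
At the end, for the whole second after the job is handed in: All three rivets are down within 2 mm of home, and the block lies flat and at rest on the bench within 30 mm of where it started (value of joint each of rivet_mid, rivet_eye, rivet_square above 0.006 m and height (world z) of rivet_block below 0.005 m and distance of rivet_block from where it was at the start of the episode below 0.03 m and angle between rivet_block's own z axis and vertical below 0.05 rad and linear speed of rivet_block below 0.01 m/s); the robot touches nothing.
It fails at once if a rivet is pressed past 4.5 mm before the one ahead of it in the order (middle, eye, square end) is home ((value of joint rivet_eye above 0.0045 m and value of joint rivet_mid below 0.006 m) or (value of joint rivet_square above 0.0045 m and value of joint rivet_eye below 0.006 m)).
It fails at once if the fingers press on the block or a rivet with more than 30 N (contact force between the fingers and rivet_block above 30 N).
It fails at once if another part of the arm than the fingers presses on the block or a rivet (contact force between the arm and rivet_block above 2 N).
It fails at once if the block is lifted or shoved more than 30 mm (height (world z) of rivet_block above 0.006 m or distance of rivet_block from where it was at the start of the episode above 0.03 m).
It fails at once if a bystander is moved more than 20 mm (distance of any of loupe, small_block, ring, tweezers_near, strip from where it was at the start of the episode above 0.02 m).
It also fails if it takes over 43 s, if anything falls off the work surface, if the arm or the gripper's body presses on something with over 40 N, if the wrist force passes 120 N, or if a joint passes its speed limit or range.

ROBOT

A 6-joint arm with a two-finger parallel gripper is mounted at the origin on a cart in front of the work surface, level with it; the furniture and walls round the work are solid. World frame = base frame: x ahead of the robot, y to its left, z up, the work surface at z = 0. Lengths are in m, angles in rad, forces in N, time in s.
With the tool pointing down it reaches from about 0.35 to 0.95 m from the base axis. Payload 17.4 kg.
Tool frame: the origin (TCP) lies midway between the tips of the shut fingers; the grasp point (between the pads) lies 19 mm behind it; z points along the fingers, y is the line along which they close (so a half turn about z gives the same grasp; the last joint's range is limited). The gripper opens to 93 mm and grips with 3 to 60 N. Pads are 15 mm wide; open, the fingers measure 128 mm over their backs; the gripper's body (75 mm by 188 mm) begins 65 mm behind the grasp point.
Start: joints at [-1.186, 0.116, 1.442, -0, 1.584, -0.038], TCP at [0.277, -0.616, 0.18] pointing down, gripper open.
Joint ranges: [-2.83, 2.83], [-0.83, 2.19], [0.07, 2.5], [-1.14, 4.28], [0.01, 3], [-2.97, 2.97]. Speed limits (rad/s): [1.89, 1.89, 2.22, 3.14, 3.14, 3.14].

INTERFACE

Orientations are given as a unit quaternion [x, y, z, w].
In Python, from cell import read_state, read_camera, close_job gives the robot as it stands.
- The arm moves only by the tool servo_tool, never from a script. Its argument "increments" is a list of rows, each an object of numbers: "tx", "ty", "tz": the shift along the tool's x, y, z in units of 0.5 m (1.0 is 0.5 m); "wx", "wy", "wz": the turn, a rotation vector about the tool's x, y, z in units of 0.1 rad (1.0 is 0.1 rad); "jaw": the opening, from -1 (shut) to 1 (fully open). In form: [{"tx": .., "ty": .., "tz": .., "wx": .., "wy": .., "wz": .., "jaw": ..}, ...]. A call has exactly 10 rows; each row shifts and turns the commanded pose from where the row before left it, along the tool's axes as they then stand; what a row does not reach is not made up. A row lasts 1/12 s, in which the tool goes at most 41.7 mm and 7.16 degrees, less where a joint would pass 70% of its speed; a pose out of reach is approached as far as the arm can. A call with a number of a shift or a turn outside -1 to 1 is refused whole. A call with a gripper value outside its range is refused whole. The fingers move at their own pace and stop on an object; "force" is the grip in N (left out, the last holds). Time passes only in rows, so rows that do not move let the fingers close, or fill a call up. It gives the time, the measured TCP pose, the force, the opening and the grip force at its end, in the units of the state.
- read_state(): the state, without advancing time (a new reading comes with each control period).
- read_camera(name): name is "side" or "top" or "wrist"; returns a dict with "image" (384x512x3 uint8, blue, green, red), "range_z" (384x512 float32, m along the optical axis (not along the pixel's ray), 0 where there is no reading), "camera_matrix" (3x3 intrinsics, pixels), "camera_from_world" (4x4, takes a point from world to camera coordinates). Camera axes: x right, y down, z forward; pixel columns grow to the right and rows downward; lengths in m; the calibration is good to about 2 mm. A picture is of the moment at which its call begins.
- close_job(): hands the job in; it is judged then, once.
The state is a dict: "time_s": time; "joints": joint angles; "qd": joint speeds; "tau": joint torques, N m; "tcp_pos": TCP position; "orientation": TCP orientation; "ft_force": force on the tool from outside, world axes, zero at the start; "torque": the same for the moment, N m; "gripper_width": opening from 0.0 (shut) to 1.0 (fully open); "finger_force": force on a finger pad.
Only numpy, scipy, OpenCV 4.12 (cv2) and the standard library are available. Lean on these libraries where they do the work, as an engineer would, in place of code of your own. Each camera call takes 0.05 s, during which the arm holds its last target. There are 200 camera calls.

## Working session

There is one attempt and no reset: what is moved stays moved. The work goes in short steps, Python scripts to look and compute and a tool call to move; the robot and the scene stay as the last step left them, time stands still between calls to the robot, and variables do not carry over. Pictures are saved under pics/ and viewed, at most 10 in all, crops included, and the job is handed in when it is done.

Besides the shell and the picture viewer there is one more tool, called after "Emit:" as name([rows], argument=value, ...), one row to a line, values as JSON. servo_tool: Moves the arm, as the interface text tells. Shifts and turns lie within -1 to 1; 1 stands for 0.5 m of shift or 0.1 rad of turn. Its arguments: {"type":"object","properties":{"increments":{"type":"array"},"force":{"type":"number"}},"required":["increments"]}

```bash
mkdir -p pics; ls; python3 - <<'E'
from cell import *
import cv2,numpy as np
s=read_state();print({k:np.round(v,3) for k,v in s.items()})
t=read_camera("top");w=read_camera("side")
cv2.imwrite("pics/top.png",t["image"]);cv2.imwrite("pics/side.png",w["image"])
np.savez("top.npz",**t)
print(t["camera_matrix"],t["camera_from_world"])
E
```

```text
pics
{'time_s': np.float64(0.0), 'joints': array([-1.186,  0.116,  1.442, -0.   ,  1.584, -0.038]), 'qd': array([ 0.001,  0.001, -0.001,  0.001, -0.001, -0.   ]), 'tau': array([-0.0000e+00, -7.2127e+01, -6.2261e+01,  7.8000e-02,  2.4000e-02,
       -0.0000e+00]), 'tcp_pos': array([ 0.277, -0.615,  0.18 ]), 'orientation': array([ 0.978,  0.21 , -0.   , -0.001]), 'ft_force': array([-0.038, -0.271,  0.703]), 'torque': array([0.038, 0.038, 0.015]), 'finger_force': np.float64(0.0), 'gripper_width': np.float64(0.998)}
[[355.08888038   0.         255.24822555]
 [  0.         355.08888038 191.69317975]
 [  0.           0.           1.        ]] [[-0.0091006  -0.99941669  0.03291602  0.24741465]
 [-0.98078778  0.00250656 -0.19506167  0.53728261]
 [ 0.19486538 -0.03405881 -0.98023848  0.8032156 ]
 [ 0.          0.          0.          1.        ]]
```

View pics/top.png

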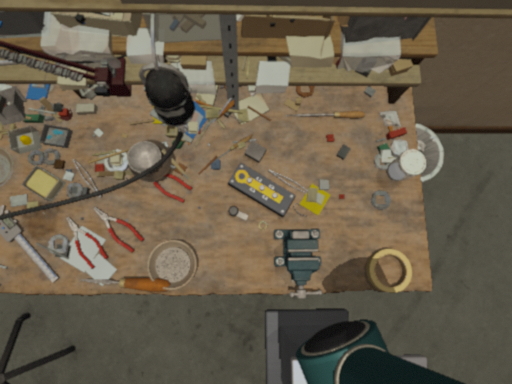

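The block is at about (262,190). The eye is at the upper left (241,177) and the square end at the lower right (286,204). I'll measure the strap next.

```bash
cat > h.py <<'E'
import numpy as np
def cast(c,u,v,z):
    T=c["camera_from_world"];R=T[:3,:3];o=-R.T@T[:3,3]
    d=R.T@np.linalg.inv(c["camera_matrix"])@np.array([u,v,1.]);return o+d*(z-o[2])/d[2]
def proj(c,p):
    q=c["camera_matrix"]@(c["camera_from_world"]@np.append(p,1))[:3];return q[:2]/q[2]
E
python3 - <<'E'
import numpy as np,cv2
from h import *
c=np.load("top.npz");im=c["image"]
hsv=cv2.cvtColor(im,cv2.COLOR_BGR2HSV)
m=cv2.inRange(hsv,(18,120,90),(35,255,255));r=np.zeros_like(m);r[160:218,225:300]=1;m*=r
v,u=np.nonzero(m);P=np.array([cast(c,a,b,.031)[:2] for a,b in zip(u,v)])
print(len(P),P.mean(0))
hull=cv2.minAreaRect(np.float32(np.c_[u,v]));print(hull)
for uv in [(241,177),(262,190),(286,204)]: print(cast(c,*uv,.031))
print(cast(c,262,190,.031), c["range_z"][190,262])
cv2.imwrite("pics/topcrop.png",cv2.resize(im[150:230,215:335],(780,520),interpolation=cv2.INTER_CUBIC))
E
```

```text
363 [0.55736923 0.2388966 ]
((266.414306640625, 189.11280822753906), (70.60716247558594, 13.040902137756348), 27.758541107177734)
[0.57932133 0.27848487 0.031     ]
[0.54645944 0.22702182 0.031     ]
[0.51144496 0.16881663 0.031     ]
[0.54645944 0.22702182 0.031     ] 0.8731905
```

View pics/topcrop.png

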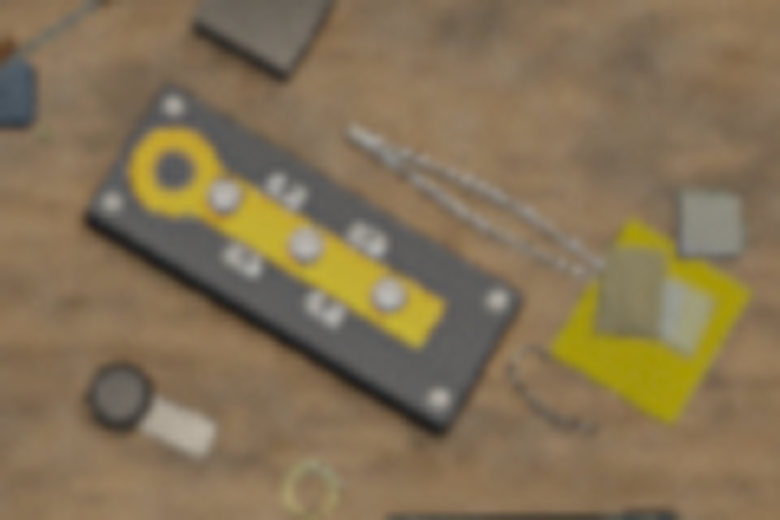

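View pics/side.png

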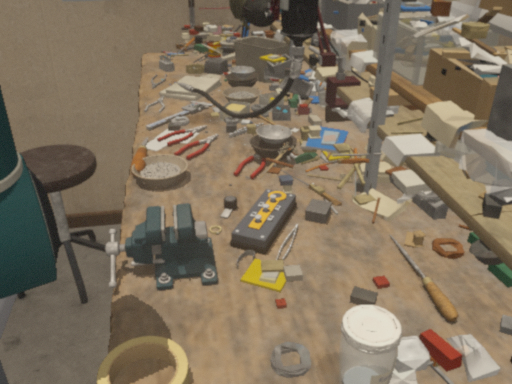

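```bash
python3 - <<'E'
import numpy as np,cv2
from h import *
c=np.load("top.npz")
f=lambda x,y:(215+(x+.5)/6.5-.5,150+(y+.5)/6.5-.5)
P=[cast(c,*f(*p),.042) for p in [(225,196),(305,244),(389,294)]]
for p in P: print(p.round(4))
d=P[0]-P[2];print(np.linalg.norm(d),np.arctan2(d[1],d[0]))
# height map
rz=c["range_z"];T=c["camera_from_world"];K=c["camera_matrix"]
v,u=np.mgrid[:384,:512];pc=np.stack([(u-K[0,2])/K[0,0]*rz,(v-K[1,2])/K[1,1]*rz,rz],-1)-T[:3,3]
w=pc@T[:3,:3]
for x in np.arange(.2,.9,.1):
  print(round(x,1),[ (round(y,1),round(float(w[...,2][(rz>0)&(abs(w[...,0]-x)<.05)&(abs(w[...,1]-y)<.05)].max(initial=-1)),2)) for y in np.arange(-.6,.61,.1)])
E
```

```text
[0.5698 0.2585 0.042 ]
[0.5514 0.2287 0.042 ]
[0.5323 0.1977 0.042 ]
0.07146588963607306 1.0180055073683176
0.2 [(np.float64(-0.6), -0.79), (np.float64(-0.5), -0.79), (np.float64(-0.4), -0.79), (np.float64(-0.3), -0.79), (np.float64(-0.2), -0.0), (np.float64(-0.1), 0.0), (np.float64(-0.0), 0.46), (np.float64(0.1), 0.44), (np.float64(0.2), 0.2), (np.float64(0.3), -0.79), (np.float64(0.4), -0.79), (np.float64(0.5), -0.79), (np.float64(0.6), -0.79)]
0.3 [(np.float64(-0.6), -0.79), (np.float64(-0.5), -1.0), (np.float64(-0.4), -1.0), (np.float64(-0.3), -1.0), (np.float64(-0.2), 0.0), (np.float64(-0.1), 0.03), (np.float64(-0.0), 0.18), (np.float64(0.1), 0.17), (np.float64(0.2), 0.07), (np.float64(0.3), 0.0), (np.float64(0.4), 0.03), (np.float64(0.5), 0.03), (np.float64(0.6), 0.03)]
0.4 [(np.float64(-0.6), -0.79), (np.float64(-0.5), -1.0), (np.float64(-0.4), -1.0), (np.float64(-0.3), -1.0), (np.float64(-0.2), 0.0), (np.float64(-0.1), 0.03), (np.float64(-0.0), 0.03), (np.float64(0.1), 0.1), (np.float64(0.2), 0.09), (np.float64(0.3), 0.01), (np.float64(0.4), 0.03), (np.float64(0.5), 0.03), (n
[... 672 characters left out ...]
(np.float64(0.6), 0.09)]
0.7 [(np.float64(-0.6), -0.79), (np.float64(-0.5), -0.51), (np.float64(-0.4), -1.0), (np.float64(-0.3), -1.0), (np.float64(-0.2), 0.01), (np.float64(-0.1), 0.52), (np.float64(-0.0), 0.53), (np.float64(0.1), 0.53), (np.float64(0.2), 0.52), (np.float64(0.3), 0.52), (np.float64(0.4), 0.52), (np.float64(0.5), 0.51), (np.float64(0.6), 0.51)]
0.8 [(np.float64(-0.6), -0.51), (np.float64(-0.5), -0.51), (np.float64(-0.4), -1.0), (np.float64(-0.3), -1.0), (np.float64(-0.2), 0.0), (np.float64(-0.1), 0.29), (np.float64(-0.0), 0.31), (np.float64(0.1), 0.31), (np.float64(0.2), 0.3), (np.float64(0.3), 0.38), (np.float64(0.4), 0.31), (np.float64(0.5), 0.32), (np.float64(0.6), 0.28)]
```

Emit:
servo_tool([
  {"tx": 0.04,"ty": -0.044,"tz": -0.01,"jaw": -1},
  {"tx": 0.04,"ty": -0.044,"tz": -0.01,"jaw": -1},
  {"tx": 0.04,"ty": -0.044,"tz": -0.01,"jaw": -1},
  {"tx": 0.04,"ty": -0.044,"tz": -0.01,"jaw": -1},
  {"tx": 0.04,"ty": -0.044,"tz": -0.01,"jaw": -1},
  {"tx": 0.04,"ty": -0.044,"tz": -0.01,"jaw": -1},
  {"tx": 0.04,"ty": -0.044,"tz": -0.01,"jaw": -1},
  {"tx": 0.04,"ty": -0.044,"tz": -0.01,"jaw": -1},
  {"tx": 0.04,"ty": -0.044,"tz": -0.01,"jaw": -1},
  {"tx": 0.04,"ty": -0.044,"tz": -0.01,"jaw": -1},
], force=20)

```text
validation failed for argument at $.in...
```

Emit:
servo_tool([
  {"tx": 0.04,"ty": -0.044,"tz": -0.01,"wx": 0,"wy": 0,"wz": 0,"jaw": -1},
  {"tx": 0.04,"ty": -0.044,"tz": -0.01,"wx": 0,"wy": 0,"wz": 0,"jaw": -1},
  {"tx": 0.04,"ty": -0.044,"tz": -0.01,"wx": 0,"wy": 0,"wz": 0,"jaw": -1},
  {"tx": 0.04,"ty": -0.044,"tz": -0.01,"wx": 0,"wy": 0,"wz": 0,"jaw": -1},
  {"tx": 0.04,"ty": -0.044,"tz": -0.01,"wx": 0,"wy": 0,"wz": 0,"jaw": -1},
  {"tx": 0.04,"ty": -0.044,"tz": -0.01,"wx": 0,"wy": 0,"wz": 0,"jaw": -1},
  {"tx": 0.04,"ty": -0.044,"tz": -0.01,"wx": 0,"wy": 0,"wz": 0,"jaw": -1},
  {"tx": 0.04,"ty": -0.044,"tz": -0.01,"wx": 0,"wy": 0,"wz": 0,"jaw": -1},
  {"tx": 0.04,"ty": -0.044,"tz": -0.01,"wx": 0,"wy": 0,"wz": 0,"jaw": -1},
  {"tx": 0.04,"ty": -0.044,"tz": -0.01,"wx": 0,"wy": 0,"wz": 0,"jaw": -1},
], force=20)

```text
time_s: 0.93
tcp_pos: [0.3691, -0.3314, 0.2302]
orientation: [0.978, 0.21, -0.0, -0.0]
ft_force: [0.3, -0.1, -0.8]
gripper_width: 0.333
finger_force: 0.0
```

Emit:
servo_tool([
  {"tx": 0.04,"ty": -0.044,"tz": 0,"wx": 0,"wy": 0,"wz": 0,"jaw": -1},
  {"tx": 0.04,"ty": -0.044,"tz": 0,"wx": 0,"wy": 0,"wz": 0,"jaw": -1},
  {"tx": 0.04,"ty": -0.044,"tz": 0,"wx": 0,"wy": 0,"wz": 0,"jaw": -1},
  {"tx": 0.04,"ty": -0.044,"tz": 0,"wx": 0,"wy": 0,"wz": 0,"jaw": -1},
  {"tx": 0.04,"ty": -0.044,"tz": 0,"wx": 0,"wy": 0,"wz": 0,"jaw": -1},
  {"tx": 0.04,"ty": -0.044,"tz": 0,"wx": 0,"wy": 0,"wz": 0,"jaw": -1},
  {"tx": 0.04,"ty": -0.044,"tz": 0,"wx": 0,"wy": 0,"wz": 0,"jaw": -1},
  {"tx": 0.04,"ty": -0.044,"tz": 0,"wx": 0,"wy": 0,"wz": 0,"jaw": -1},
  {"tx": 0.04,"ty": -0.044,"tz": 0,"wx": 0,"wy": 0,"wz": 0,"jaw": -1},
  {"tx": 0.04,"ty": -0.044,"tz": 0,"wx": 0,"wy": 0,"wz": 0,"jaw": -1},
])

```text
time_s: 1.77
tcp_pos: [0.4612, -0.0487, 0.2301]
orientation: [0.978, 0.21, -0.0, 0.0]
ft_force: [0.9, -0.5, 1.0]
gripper_width: 0.008
finger_force: 0.0
```

Emit:
servo_tool([
  {"tx": 0.04,"ty": -0.044,"tz": 0,"wx": 0,"wy": 0,"wz": 0,"jaw": -1},
  {"tx": 0.04,"ty": -0.044,"tz": 0,"wx": 0,"wy": 0,"wz": 0,"jaw": -1},
  {"tx": 0.04,"ty": -0.044,"tz": 0,"wx": 0,"wy": 0,"wz": 0,"jaw": -1},
  {"tx": 0.04,"ty": -0.044,"tz": 0,"wx": 0,"wy": 0,"wz": 0,"jaw": -1},
  {"tx": 0.04,"ty": -0.044,"tz": 0,"wx": 0,"wy": 0,"wz": 0,"jaw": -1},
  {"tx": 0.04,"ty": -0.044,"tz": 0,"wx": 0,"wy": 0,"wz": 0,"jaw": -1},
  {"tx": 0.04,"ty": -0.044,"tz": 0,"wx": 0,"wy": 0,"wz": 0,"jaw": -1},
  {"tx": 0.04,"ty": -0.044,"tz": 0,"wx": 0,"wy": 0,"wz": 0,"jaw": -1},
  {"tx": 0.04,"ty": -0.044,"tz": 0,"wx": 0,"wy": 0,"wz": 0,"jaw": -1},
  {"tx": 0.02,"ty": -0.03,"tz": 0,"wx": 0,"wy": 0,"wz": 0,"jaw": -1},
])

```text
time_s: 2.6
tcp_pos: [0.5475, 0.2244, 0.2294]
orientation: [0.978, 0.21, -0.0, -0.0]
ft_force: [0.6, 0.4, -0.5]
gripper_width: 0.003
finger_force: 0.0
```

Emit:
servo_tool([
  {"tx": 0,"ty": 0,"tz": 0.02,"wx": 0,"wy": 0,"wz": -1,"jaw": -1},
  {"tx": 0,"ty": 0,"tz": 0.02,"wx": 0,"wy": 0,"wz": -1,"jaw": -1},
  {"tx": 0,"ty": 0,"tz": 0.02,"wx": 0,"wy": 0,"wz": -1,"jaw": -1},
  {"tx": 0,"ty": 0,"tz": 0.02,"wx": 0,"wy": 0,"wz": -1,"jaw": -1},
  {"tx": 0,"ty": 0,"tz": 0.02,"wx": 0,"wy": 0,"wz": -1,"jaw": -1},
  {"tx": 0,"ty": 0,"tz": 0.02,"wx": 0,"wy": 0,"wz": -0.95,"jaw": -1},
  {"tx": 0,"ty": 0,"tz": 0.02,"wx": 0,"wy": 0,"wz": 0,"jaw": -1},
  {"tx": 0,"ty": 0,"tz": 0.02,"wx": 0,"wy": 0,"wz": 0,"jaw": -1},
  {"tx": 0,"ty": 0,"tz": 0,"wx": 0,"wy": 0,"wz": 0,"jaw": -1},
  {"tx": 0,"ty": 0,"tz": 0,"wx": 0,"wy": 0,"wz": 0,"jaw": -1},
])

```text
time_s: 3.43
tcp_pos: [0.5468, 0.2219, 0.1498]
orientation: [0.874, 0.486, -0.0, -0.0]
ft_force: [-0.3, 0.2, 0.2]
gripper_width: 0.006
finger_force: 0.0
```

```bash
python3 - <<'E'
from cell import *
from h import *
import cv2
s=read_state();print(s["time_s"],s["joints"].round(3),s["tcp_pos"],s["orientation"],s["gripper_width"],s["ft_force"])
w=read_camera("wrist");np.savez("w.npz",**w)
im=w["image"].copy();cv2.imwrite("pics/w1.png",im)
print([proj(w,p).round(1) for p in ([.5698,.2585,.042],[.5514,.2287,.042],[.5323,.1977,.042],s["tcp_pos"])])
E
```

```text
3.4333 [ 0.342 -0.058  1.669 -0.     1.532  0.898] [0.54684253 0.22193521 0.14978755] [ 8.73849241e-01  4.86196740e-01 -4.77124330e-04 -7.58067394e-05] 0.00603822581030097 [-0.32375011  0.22884632  0.19798591]
[array([255.3, 144.9]), array([255.3, 175.7]), array([255.4, 205.9]), array([255., 213.])]
```

View pics/w1.png

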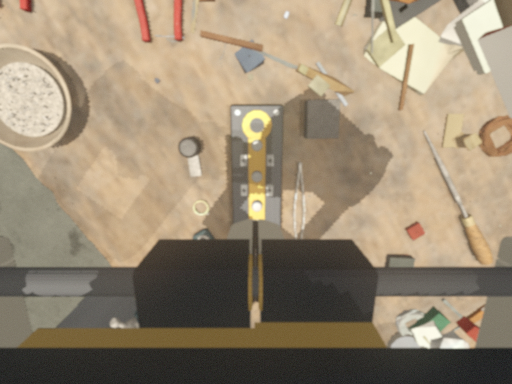

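```bash
python3 - <<'E'
from h import *
import cv2
w=np.load("w.npz");cv2.imwrite("pics/w1c.png",cv2.resize(w["image"][100:230,220:295],None,fx=4.6,fy=4.6,interpolation=cv2.INTER_CUBIC))
for uv in [(256,146),(257,176),(257,205)]: print(cast(w,*uv,.042))
E
```

```text
[0.56983635 0.25699959 0.042     ]
[0.55282942 0.22734471 0.042     ]
[0.53448477 0.19765266 0.042     ]
```

View pics/w1c.png

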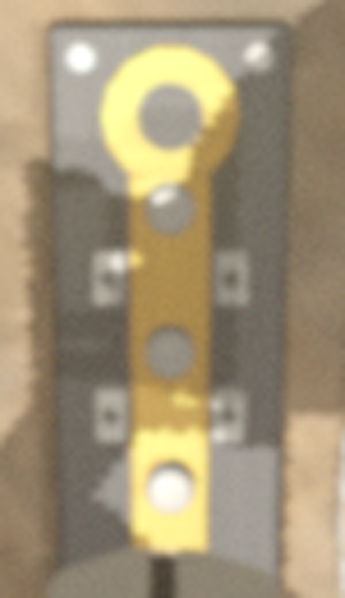

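The close view shows the heads at about (256.6,144.8), (256.6,175.7) and (256.6,205.3). That agrees with the top view to about 1 mm. Next I go above the middle rivet.

Emit:
servo_tool([
  {"tx": 0.008,"ty": 0.001,"tz": 0.024,"wx": 0,"wy": 0,"wz": 0,"jaw": -1},
  {"tx": 0.008,"ty": 0.001,"tz": 0.024,"wx": 0,"wy": 0,"wz": 0,"jaw": -1},
  {"tx": 0,"ty": 0,"tz": 0.024,"wx": 0,"wy": 0,"wz": 0,"jaw": -1},
  {"tx": 0,"ty": 0,"tz": 0.024,"wx": 0,"wy": 0,"wz": 0,"jaw": -1},
  {"tx": 0,"ty": 0,"tz": 0.024,"wx": 0,"wy": 0,"wz": 0,"jaw": -1},
  {"tx": 0,"ty": 0,"tz": 0.024,"wx": 0,"wy": 0,"wz": 0,"jaw": -1},
  {"tx": 0,"ty": 0,"tz": 0.024,"wx": 0,"wy": 0,"wz": 0,"jaw": -1},
  {"tx": 0,"ty": 0,"tz": 0.024,"wx": 0,"wy": 0,"wz": 0,"jaw": -1},
  {"tx": 0,"ty": 0,"tz": 0,"wx": 0,"wy": 0,"wz": 0,"jaw": -1},
  {"tx": 0,"ty": 0,"tz": 0,"wx": 0,"wy": 0,"wz": 0,"jaw": -1},
])

```text
time_s: 4.32
tcp_pos: [0.5518, 0.2281, 0.0536]
orientation: [0.873, 0.487, -0.001, -0.0]
ft_force: [-1.1, 0.4, 0.1]
gripper_width: 0.006
finger_force: 0.0
```

```bash
python3 - <<'E'
from cell import *
from h import *
import cv2
s=read_state();print(s["time_s"],s["tcp_pos"],s["orientation"],s["ft_force"])
w=read_camera("wrist");t=read_camera("side")
print([proj(t,p).round(1) for p in ([.552,.2283,.042],s["tcp_pos"])])
u,v=proj(t,s["tcp_pos"]).astype(int)
cv2.imwrite("pics/w2.png",np.hstack([cv2.resize(t["image"][v-40:v+40,u-40:u+40],(400,400),interpolation=cv2.INTER_CUBIC),cv2.resize(w["image"][120:220,206:306],(400,400),interpolation=cv2.INTER_CUBIC)]))
E
```

```text
4.3167 [0.55183008 0.22814343 0.05358389] [ 8.73302073e-01  4.87178802e-01 -5.44634859e-04 -8.87074022e-05] [-1.07264872  0.36726335  0.09138774]
[array([264.9, 203.8]), array([264.9, 198. ])]
```

View pics/w2.png

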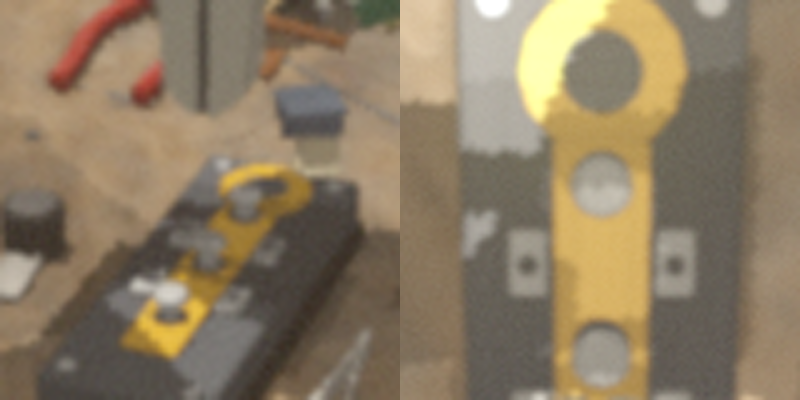

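The side view shows the tips near (266,180), well above where the TCP projects (265,198). I'll check that against range before going lower.

```bash
python3 - <<'E'
from cell import *
from h import *
def pt(c,u,v):
    z=float(c["range_z"][v,u]);K=c["camera_matrix"];T=c["camera_from_world"]
    return (T[:3,:3].T@(np.linalg.inv(K)@[u,v,1.]*z-T[:3,3])).round(4)
s=read_state();t=read_camera("side");w=read_camera("wrist");np.savez("t.npz",**t);np.savez("w.npz",**w)
print(s["tcp_pos"])
for n,uv in dict(tipL=(262,176),tipR=(270,176),tipup=(262,168),eye=(274,198),mid=(266,206),sq=(259,218),sqtop=(259,217)).items(): print(n,pt(t,*uv),uv)
print("side proj",[proj(t,p).round(1) for p in ([.5702,.2582,.042],[.552,.2283,.042],[.533,.1975,.042])])
print("wrist proj",[proj(w,p).round(1) for p in ([.5702,.2582,.042],[.552,.2283,.042],s["tcp_pos"])])
for uv in [(256,166),(256,209),(256,225),(250,235),(256,260)]: print("w",uv,pt(w,*uv),w["range_z"][uv[1],uv[0]])
E
```

```text
[0.55246427 0.22840344 0.05489923]
tipL [0.5451 0.2205 0.1009] (262, 176)
tipR [0.557  0.2127 0.1039] (270, 176)
tipup [0.5454 0.2224 0.1148] (262, 168)
eye [0.5729 0.2513 0.0383] (274, 198)
mid [0.5526 0.2212 0.0417] (266, 206)
sq [0.5348 0.1893 0.0393] (259, 218)
sqtop [0.5351 0.191  0.0402] (259, 217)
side proj [array([271.8, 194.4]), array([264.9, 203.8]), array([257.1, 214.1])]
wrist proj [array([254.3, 166.3]), array([254.6, 208.3]), array([255., 213.])]
w (256, 166) [0.5716 0.2578 0.0425] 0.21922724
w (256, 209) [0.5529 0.2275 0.0432] 0.22759345
w (256, 225) [0.5573 0.2352 0.1018] 0.1686798
w (250, 235) [0.5549 0.2377 0.1189] 0.1518687
w (256, 260) [0.5567 0.2345 0.1437] 0.12836175
```

Emit:
servo_tool([
  {"tx": 0,"ty": 0,"tz": 0.002,"wx": 0,"wy": 0,"wz": 0,"jaw": -1},
  {"tx": 0,"ty": 0,"tz": 0.002,"wx": 0,"wy": 0,"wz": 0,"jaw": -1},
  {"tx": 0,"ty": 0,"tz": 0.002,"wx": 0,"wy": 0,"wz": 0,"jaw": -1},
  {"tx": 0,"ty": 0,"tz": 0.002,"wx": 0,"wy": 0,"wz": 0,"jaw": -1},
  {"tx": 0,"ty": 0,"tz": 0.002,"wx": 0,"wy": 0,"wz": 0,"jaw": -1},
  {"tx": 0,"ty": 0,"tz": 0.002,"wx": 0,"wy": 0,"wz": 0,"jaw": -1},
  {"tx": 0,"ty": 0,"tz": 0.002,"wx": 0,"wy": 0,"wz": 0,"jaw": -1},
  {"tx": 0,"ty": 0,"tz": 0.002,"wx": 0,"wy": 0,"wz": 0,"jaw": -1},
  {"tx": 0,"ty": 0,"tz": 0,"wx": 0,"wy": 0,"wz": 0,"jaw": -1},
  {"tx": 0,"ty": 0,"tz": 0,"wx": 0,"wy": 0,"wz": 0,"jaw": -1},
])

```text
time_s: 5.35
tcp_pos: [0.5521, 0.2283, 0.0462]
orientation: [0.873, 0.487, -0.0, -0.0]
ft_force: [1.1, -0.1, -0.2]
gripper_width: 0.004
finger_force: 0.0
```

```bash
python3 - <<'E'
from cell import *
from h import *
import cv2
s=read_state();print(s["time_s"],s["tcp_pos"],s["ft_force"],s["gripper_width"])
t=read_camera("side")
T=t["camera_from_world"];K=t["camera_matrix"];rz=t["range_z"]
v,u=np.mgrid[:384,:512];w=(np.stack([(u-K[0,2])/K[0,0]*rz,(v-K[1,2])/K[1,1]*rz,rz],-1)-T[:3,3])@T[:3,:3]
for r in range(172,204,2): print(r,w[r,266].round(3),w[r,258].round(3),w[r,274].round(3))
cv2.imwrite("pics/s3.png",cv2.resize(t["image"][110:240,180:350],(784,600),interpolation=cv2.INTER_CUBIC))
E
```

```text
5.35 [0.55210286 0.22827277 0.04616495] [ 1.08351683 -0.14952574 -0.16408421] 0.0037991396125334905
172 [0.551 0.218 0.109] [0.539 0.226 0.106] [0.564 0.214 0.11 ]
174 [0.551 0.217 0.106] [0.539 0.226 0.102] [0.564 0.216 0.105]
176 [0.551 0.218 0.102] [0.539 0.223 0.1  ] [0.565 0.219 0.1  ]
178 [0.552 0.219 0.097] [0.539 0.224 0.096] [0.566 0.222 0.094]
180 [0.551 0.218 0.094] [0.539 0.226 0.091] [ 0.602  0.39  -0.001]
182 [0.552 0.22  0.089] [ 0.568  0.386 -0.001] [ 0.601  0.384 -0.003]
184 [0.552 0.219 0.086] [ 0.566  0.378 -0.001] [0.597 0.368 0.002]
186 [ 0.581  0.369 -0.002] [ 0.565  0.369 -0.001] [ 0.597  0.366 -0.002]
188 [ 0.579  0.358 -0.001] [ 0.563  0.361 -0.001] [ 0.595  0.355 -0.   ]
190 [0.569 0.304 0.026] [0.562 0.351 0.   ] [0.583 0.298 0.028]
192 [0.566 0.291 0.029] [ 0.561  0.346 -0.001] [0.58  0.284 0.032]
194 [0.566 0.289 0.026] [ 0.56   0.34  -0.002] [0.579 0.279 0.03 ]
196 [0.564 0.282 0.026] [ 0.558  0.33  -0.001] [0.573 0.252 0.042]
198 [0.563 0.272 0.027] [ 0.556  0.321 -0.   ] [0.573 0.25  0.039]
200 [0.561 0.266 0.027] [0.547 0.267 0.028] [0.573 0.253 0.033]
202 [0.559 0.254 0.03 ] [0.545 0.259 0.028] [0.573 0.253 0.029]
```

View pics/s3.png

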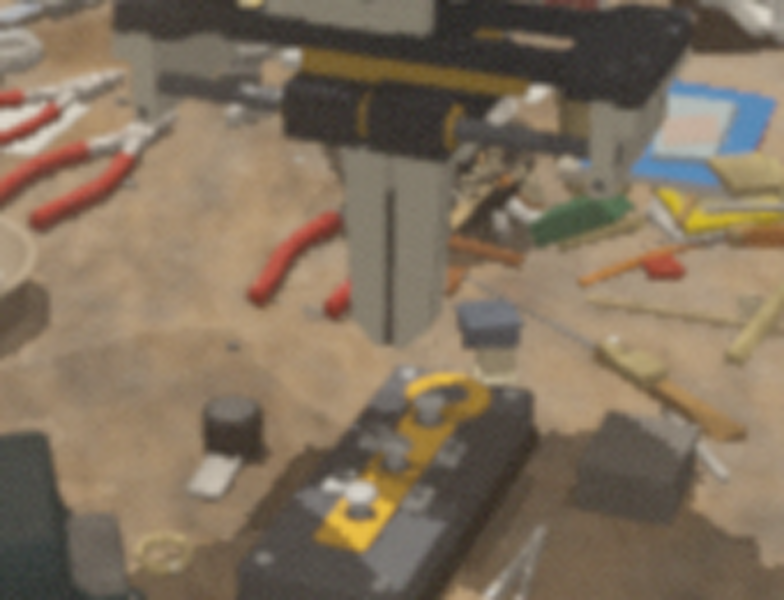

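The tip is really near z ≈ 0.085 while the reported TCP is 0.046, so the fingers end about 39 mm above the reported TCP. Sideways it is aligned. I'll go down guarded by force.

Emit:
servo_tool([
  {"tx": 0,"ty": 0,"tz": 0.002,"wx": 0,"wy": 0,"wz": 0,"jaw": -1},
  {"tx": 0,"ty": 0,"tz": 0.002,"wx": 0,"wy": 0,"wz": 0,"jaw": -1},
  {"tx": 0,"ty": 0,"tz": 0.002,"wx": 0,"wy": 0,"wz": 0,"jaw": -1},
  {"tx": 0,"ty": 0,"tz": 0.002,"wx": 0,"wy": 0,"wz": 0,"jaw": -1},
  {"tx": 0,"ty": 0,"tz": 0.002,"wx": 0,"wy": 0,"wz": 0,"jaw": -1},
  {"tx": 0,"ty": 0,"tz": 0.002,"wx": 0,"wy": 0,"wz": 0,"jaw": -1},
  {"tx": 0,"ty": 0,"tz": 0.002,"wx": 0,"wy": 0,"wz": 0,"jaw": -1},
  {"tx": 0,"ty": 0,"tz": 0.002,"wx": 0,"wy": 0,"wz": 0,"jaw": -1},
  {"tx": 0,"ty": 0,"tz": 0.002,"wx": 0,"wy": 0,"wz": 0,"jaw": -1},
  {"tx": 0,"ty": 0,"tz": 0.002,"wx": 0,"wy": 0,"wz": 0,"jaw": -1},
])

```text
time_s: 6.23
tcp_pos: [0.5521, 0.2283, 0.0362]
orientation: [0.873, 0.487, 0.0, -0.0]
ft_force: [-0.4, -0.0, -0.5]
gripper_width: 0.004
finger_force: 0.0
```

Emit:
servo_tool([
  {"tx": 0,"ty": 0,"tz": 0.004,"wx": 0,"wy": 0,"wz": 0,"jaw": -1},
  {"tx": 0,"ty": 0,"tz": 0.004,"wx": 0,"wy": 0,"wz": 0,"jaw": -1},
  {"tx": 0,"ty": 0,"tz": 0.004,"wx": 0,"wy": 0,"wz": 0,"jaw": -1},
  {"tx": 0,"ty": 0,"tz": 0.004,"wx": 0,"wy": 0,"wz": 0,"jaw": -1},
  {"tx": 0,"ty": 0,"tz": 0.004,"wx": 0,"wy": 0,"wz": 0,"jaw": -1},
  {"tx": 0,"ty": 0,"tz": 0.004,"wx": 0,"wy": 0,"wz": 0,"jaw": -1},
  {"tx": 0,"ty": 0,"tz": 0.004,"wx": 0,"wy": 0,"wz": 0,"jaw": -1},
  {"tx": 0,"ty": 0,"tz": 0.004,"wx": 0,"wy": 0,"wz": 0,"jaw": -1},
  {"tx": 0,"ty": 0,"tz": 0.004,"wx": 0,"wy": 0,"wz": 0,"jaw": -1},
  {"tx": 0,"ty": 0,"tz": 0.002,"wx": 0,"wy": 0,"wz": 0,"jaw": -1},
])

```text
time_s: 7.07
tcp_pos: [0.552, 0.2283, 0.0169]
orientation: [0.873, 0.487, -0.0, -0.0]
ft_force: [0.6, -0.6, -0.1]
gripper_width: 0.006
finger_force: 0.0
```

```bash
cat > look.py <<'E'
from cell import *
from h import *
import cv2,sys
s=read_state();print(s["time_s"],s["tcp_pos"].round(4),s["ft_force"].round(1))
t=read_camera("side");w=read_camera("wrist")
a=cv2.resize(t["image"][160:230,230:300],(400,400),interpolation=cv2.INTER_CUBIC)
b=cv2.resize(w["image"][130:230,206:306],(400,400),interpolation=cv2.INTER_CUBIC)
cv2.imwrite(f"pics/{sys.argv[1]}.png",np.hstack([a,b]))
T=t["camera_from_world"];K=t["camera_matrix"];rz=t["range_z"]
v,u=np.mgrid[:384,:512];P=(np.stack([(u-K[0,2])/K[0,0]*rz,(v-K[1,2])/K[1,1]*rz,rz],-1)-T[:3,3])@T[:3,:3]
if len(sys.argv)>2:
  col=int(sys.argv[2])
  for r in range(184,214,2): print(r,P[r,col].round(3))
E
python3 look.py l4 266
```

```text
7.0667 [0.552  0.2283 0.0169] [ 0.6 -0.6 -0.1]
184 [0.551 0.217 0.087]
186 [0.551 0.217 0.083]
188 [0.552 0.218 0.079]
190 [0.552 0.217 0.075]
192 [0.552 0.218 0.071]
194 [0.551 0.217 0.068]
196 [0.552 0.217 0.064]
198 [0.552 0.218 0.059]
200 [0.552 0.216 0.057]
202 [0.559 0.252 0.031]
204 [0.554 0.226 0.042]
206 [0.553 0.221 0.042]
208 [0.552 0.218 0.04 ]
210 [0.553 0.221 0.034]
212 [0.552 0.22  0.03 ]
```

View pics/l4.png

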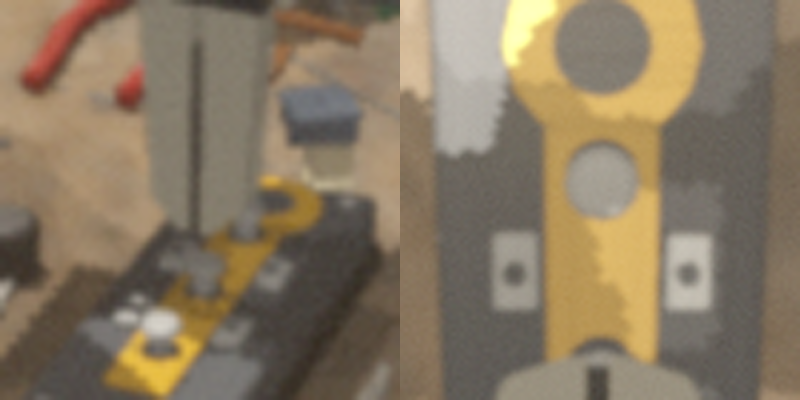

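The tip is at about 0.055 and centred over the middle rivet, 13 mm above it.

Emit:
servo_tool([
  {"tx": 0,"ty": 0,"tz": 0.002,"wx": 0,"wy": 0,"wz": 0,"jaw": -1},
  {"tx": 0,"ty": 0,"tz": 0.002,"wx": 0,"wy": 0,"wz": 0,"jaw": -1},
  {"tx": 0,"ty": 0,"tz": 0.002,"wx": 0,"wy": 0,"wz": 0,"jaw": -1},
  {"tx": 0,"ty": 0,"tz": 0.002,"wx": 0,"wy": 0,"wz": 0,"jaw": -1},
  {"tx": 0,"ty": 0,"tz": 0.002,"wx": 0,"wy": 0,"wz": 0,"jaw": -1},
  {"tx": 0,"ty": 0,"tz": 0.002,"wx": 0,"wy": 0,"wz": 0,"jaw": -1},
  {"tx": 0,"ty": 0,"tz": 0.002,"wx": 0,"wy": 0,"wz": 0,"jaw": -1},
  {"tx": 0,"ty": 0,"tz": 0.002,"wx": 0,"wy": 0,"wz": 0,"jaw": -1},
  {"tx": 0,"ty": 0,"tz": 0.002,"wx": 0,"wy": 0,"wz": 0,"jaw": -1},
  {"tx": 0,"ty": 0,"tz": 0.002,"wx": 0,"wy": 0,"wz": 0,"jaw": -1},
])

```text
time_s: 8.0
tcp_pos: [0.5521, 0.2283, 0.0071]
orientation: [0.873, 0.487, -0.0, -0.0]
ft_force: [-0.5, -0.6, 0.2]
gripper_width: 0.005
finger_force: 0.0
```

Emit:
servo_tool([
  {"tx": 0,"ty": 0,"tz": 0.001,"wx": 0,"wy": 0,"wz": 0,"jaw": -1},
  {"tx": 0,"ty": 0,"tz": 0.001,"wx": 0,"wy": 0,"wz": 0,"jaw": -1},
  {"tx": 0,"ty": 0,"tz": 0.001,"wx": 0,"wy": 0,"wz": 0,"jaw": -1},
  {"tx": 0,"ty": 0,"tz": 0.001,"wx": 0,"wy": 0,"wz": 0,"jaw": -1},
  {"tx": 0,"ty": 0,"tz": 0.001,"wx": 0,"wy": 0,"wz": 0,"jaw": -1},
  {"tx": 0,"ty": 0,"tz": 0.001,"wx": 0,"wy": 0,"wz": 0,"jaw": -1},
  {"tx": 0,"ty": 0,"tz": 0.001,"wx": 0,"wy": 0,"wz": 0,"jaw": -1},
  {"tx": 0,"ty": 0,"tz": 0.001,"wx": 0,"wy": 0,"wz": 0,"jaw": -1},
  {"tx": 0,"ty": 0,"tz": 0.001,"wx": 0,"wy": 0,"wz": 0,"jaw": -1},
  {"tx": 0,"ty": 0,"tz": 0.001,"wx": 0,"wy": 0,"wz": 0,"jaw": -1},
])

```text
time_s: 8.83
tcp_pos: [0.5522, 0.2283, 0.0024]
orientation: [0.873, 0.487, 0.0, 0.0]
ft_force: [-1.2, -0.1, 2.7]
gripper_width: 0.004
finger_force: 1.4
```

Emit:
servo_tool([
  {"tx": 0,"ty": 0,"tz": 0.001,"wx": 0,"wy": 0,"wz": 0,"jaw": -1},
  {"tx": 0,"ty": 0,"tz": 0.001,"wx": 0,"wy": 0,"wz": 0,"jaw": -1},
  {"tx": 0,"ty": 0,"tz": 0.001,"wx": 0,"wy": 0,"wz": 0,"jaw": -1},
  {"tx": 0,"ty": 0,"tz": 0.001,"wx": 0,"wy": 0,"wz": 0,"jaw": -1},
  {"tx": 0,"ty": 0,"tz": 0.001,"wx": 0,"wy": 0,"wz": 0,"jaw": -1},
  {"tx": 0,"ty": 0,"tz": 0.001,"wx": 0,"wy": 0,"wz": 0,"jaw": -1},
  {"tx": 0,"ty": 0,"tz": 0.001,"wx": 0,"wy": 0,"wz": 0,"jaw": -1},
  {"tx": 0,"ty": 0,"tz": 0.001,"wx": 0,"wy": 0,"wz": 0,"jaw": -1},
  {"tx": 0,"ty": 0,"tz": 0.001,"wx": 0,"wy": 0,"wz": 0,"jaw": -1},
  {"tx": 0,"ty": 0,"tz": 0.001,"wx": 0,"wy": 0,"wz": 0,"jaw": -1},
])

```text
time_s: 9.67
tcp_pos: [0.5521, 0.2283, -0.0028]
orientation: [0.873, 0.487, 0.0, -0.0]
ft_force: [-0.5, -0.2, 2.5]
gripper_width: 0.003
finger_force: 1.4
```

Emit:
servo_tool([
  {"tx": 0,"ty": 0,"tz": 0.001,"wx": 0,"wy": 0,"wz": 0,"jaw": -1},
  {"tx": 0,"ty": 0,"tz": 0.001,"wx": 0,"wy": 0,"wz": 0,"jaw": -1},
  {"tx": 0,"ty": 0,"tz": 0.001,"wx": 0,"wy": 0,"wz": 0,"jaw": -1},
  {"tx": 0,"ty": 0,"tz": 0.001,"wx": 0,"wy": 0,"wz": 0,"jaw": -1},
  {"tx": 0,"ty": 0,"tz": 0.001,"wx": 0,"wy": 0,"wz": 0,"jaw": -1},
  {"tx": 0,"ty": 0,"tz": 0.001,"wx": 0,"wy": 0,"wz": 0,"jaw": -1},
  {"tx": 0,"ty": 0,"tz": 0,"wx": 0,"wy": 0,"wz": 0,"jaw": -1},
  {"tx": 0,"ty": 0,"tz": 0,"wx": 0,"wy": 0,"wz": 0,"jaw": -1},
  {"tx": 0,"ty": 0,"tz": 0,"wx": 0,"wy": 0,"wz": 0,"jaw": -1},
  {"tx": 0,"ty": 0,"tz": 0,"wx": 0,"wy": 0,"wz": 0,"jaw": -1},
])

```text
time_s: 10.5
tcp_pos: [0.5522, 0.2283, -0.0056]
orientation: [0.873, 0.487, 0.0, -0.0]
ft_force: [-0.5, 0.0, 5.5]
gripper_width: 0.005
finger_force: 2.5
```

Emit:
servo_tool([
  {"tx": 0,"ty": 0,"tz": 0.001,"wx": 0,"wy": 0,"wz": 0,"jaw": -1},
  {"tx": 0,"ty": 0,"tz": 0.001,"wx": 0,"wy": 0,"wz": 0,"jaw": -1},
  {"tx": 0,"ty": 0,"tz": 0,"wx": 0,"wy": 0,"wz": 0,"jaw": -1},
  {"tx": 0,"ty": 0,"tz": 0,"wx": 0,"wy": 0,"wz": 0,"jaw": -1},
  {"tx": 0,"ty": 0,"tz": 0,"wx": 0,"wy": 0,"wz": 0,"jaw": -1},
  {"tx": 0,"ty": 0,"tz": 0,"wx": 0,"wy": 0,"wz": 0,"jaw": -1},
  {"tx": 0,"ty": 0,"tz": 0,"wx": 0,"wy": 0,"wz": 0,"jaw": -1},
  {"tx": 0,"ty": 0,"tz": 0,"wx": 0,"wy": 0,"wz": 0,"jaw": -1},
  {"tx": 0,"ty": 0,"tz": 0,"wx": 0,"wy": 0,"wz": 0,"jaw": -1},
  {"tx": 0,"ty": 0,"tz": 0,"wx": 0,"wy": 0,"wz": 0,"jaw": -1},
])

```text
time_s: 11.33
tcp_pos: [0.5522, 0.2283, -0.0065]
orientation: [0.873, 0.487, 0.0, 0.0]
ft_force: [-2.7, -0.6, 6.3]
gripper_width: 0.005
finger_force: 3.6
```

The force climbs with the pad, and the 10 mm of travel fits 8 mm of rivet plus 2 mm of pad, so the middle rivet is home. Next is the eye rivet, 36 mm along tool +x.

Emit:
servo_tool([
  {"tx": 0,"ty": 0,"tz": -0.01,"wx": 0,"wy": 0,"wz": 0,"jaw": -1},
  {"tx": 0,"ty": 0,"tz": -0.01,"wx": 0,"wy": 0,"wz": 0,"jaw": -1},
  {"tx": 0,"ty": 0,"tz": -0.01,"wx": 0,"wy": 0,"wz": 0,"jaw": -1},
  {"tx": 0,"ty": 0,"tz": -0.01,"wx": 0,"wy": 0,"wz": 0,"jaw": -1},
  {"tx": 0.012,"ty": 0,"tz": 0,"wx": 0,"wy": 0,"wz": 0,"jaw": -1},
  {"tx": 0.02,"ty": 0,"tz": 0,"wx": 0,"wy": 0,"wz": 0,"jaw": -1},
  {"tx": 0.02,"ty": 0,"tz": 0,"wx": 0,"wy": 0,"wz": 0,"jaw": -1},
  {"tx": 0.02,"ty": 0,"tz": 0,"wx": 0,"wy": 0,"wz": 0,"jaw": -1},
  {"tx": 0,"ty": 0,"tz": 0,"wx": 0,"wy": 0,"wz": 0,"jaw": -1},
  {"tx": 0,"ty": 0,"tz": 0,"wx": 0,"wy": 0,"wz": 0,"jaw": -1},
])

```text
time_s: 12.17
tcp_pos: [0.571, 0.2595, 0.0127]
orientation: [0.873, 0.488, -0.0, -0.0]
ft_force: [0.0, 0.4, -0.0]
gripper_width: 0.005
finger_force: 0.0
```

```bash
python3 look.py l5
```

```text
12.1667 [0.571  0.2595 0.0127] [ 0.   0.4 -0. ]
```

View pics/l5.png

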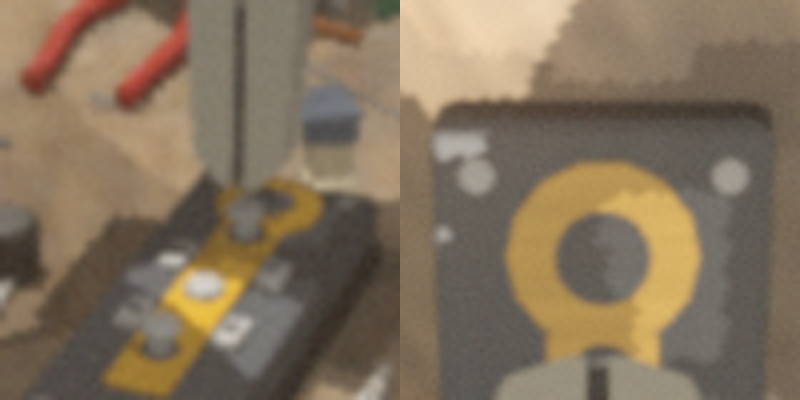

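The middle rivet sits flat and the tip is aligned over the eye rivet.

Emit:
servo_tool([
  {"tx": 0,"ty": 0,"tz": 0.004,"wx": 0,"wy": 0,"wz": 0,"jaw": -1},
  {"tx": 0,"ty": 0,"tz": 0.004,"wx": 0,"wy": 0,"wz": 0,"jaw": -1},
  {"tx": 0,"ty": 0,"tz": 0.004,"wx": 0,"wy": 0,"wz": 0,"jaw": -1},
  {"tx": 0,"ty": 0,"tz": 0.004,"wx": 0,"wy": 0,"wz": 0,"jaw": -1},
  {"tx": 0,"ty": 0,"tz": 0.001,"wx": 0,"wy": 0,"wz": 0,"jaw": -1},
  {"tx": 0,"ty": 0,"tz": 0.001,"wx": 0,"wy": 0,"wz": 0,"jaw": -1},
  {"tx": 0,"ty": 0,"tz": 0.001,"wx": 0,"wy": 0,"wz": 0,"jaw": -1},
  {"tx": 0,"ty": 0,"tz": 0.001,"wx": 0,"wy": 0,"wz": 0,"jaw": -1},
  {"tx": 0,"ty": 0,"tz": 0.001,"wx": 0,"wy": 0,"wz": 0,"jaw": -1},
  {"tx": 0,"ty": 0,"tz": 0.001,"wx": 0,"wy": 0,"wz": 0,"jaw": -1},
])

```text
time_s: 13.1
tcp_pos: [0.5711, 0.2589, 0.0024]
orientation: [0.873, 0.487, 0.0, 0.0]
ft_force: [-0.7, -0.5, 2.5]
gripper_width: 0.002
finger_force: 1.4
```

Emit:
servo_tool([
  {"tx": 0,"ty": 0,"tz": 0.001,"wx": 0,"wy": 0,"wz": 0,"jaw": -1},
  {"tx": 0,"ty": 0,"tz": 0.001,"wx": 0,"wy": 0,"wz": 0,"jaw": -1},
  {"tx": 0,"ty": 0,"tz": 0.001,"wx": 0,"wy": 0,"wz": 0,"jaw": -1},
  {"tx": 0,"ty": 0,"tz": 0.001,"wx": 0,"wy": 0,"wz": 0,"jaw": -1},
  {"tx": 0,"ty": 0,"tz": 0.001,"wx": 0,"wy": 0,"wz": 0,"jaw": -1},
  {"tx": 0,"ty": 0,"tz": 0.001,"wx": 0,"wy": 0,"wz": 0,"jaw": -1},
  {"tx": 0,"ty": 0,"tz": 0.001,"wx": 0,"wy": 0,"wz": 0,"jaw": -1},
  {"tx": 0,"ty": 0,"tz": 0.001,"wx": 0,"wy": 0,"wz": 0,"jaw": -1},
  {"tx": 0,"ty": 0,"tz": 0.001,"wx": 0,"wy": 0,"wz": 0,"jaw": -1},
  {"tx": 0,"ty": 0,"tz": 0.001,"wx": 0,"wy": 0,"wz": 0,"jaw": -1},
])

```text
time_s: 13.93
tcp_pos: [0.5711, 0.2589, -0.0028]
orientation: [0.873, 0.487, 0.0, 0.0]
ft_force: [-0.9, -1.1, 2.9]
gripper_width: 0.004
finger_force: 1.4
```

Emit:
servo_tool([
  {"tx": 0,"ty": 0,"tz": 0.001,"wx": 0,"wy": 0,"wz": 0,"jaw": -1},
  {"tx": 0,"ty": 0,"tz": 0.001,"wx": 0,"wy": 0,"wz": 0,"jaw": -1},
  {"tx": 0,"ty": 0,"tz": 0.001,"wx": 0,"wy": 0,"wz": 0,"jaw": -1},
  {"tx": 0,"ty": 0,"tz": 0.001,"wx": 0,"wy": 0,"wz": 0,"jaw": -1},
  {"tx": 0,"ty": 0,"tz": 0.001,"wx": 0,"wy": 0,"wz": 0,"jaw": -1},
  {"tx": 0,"ty": 0,"tz": 0.001,"wx": 0,"wy": 0,"wz": 0,"jaw": -1},
  {"tx": 0,"ty": 0,"tz": 0.001,"wx": 0,"wy": 0,"wz": 0,"jaw": -1},
  {"tx": 0,"ty": 0,"tz": 0,"wx": 0,"wy": 0,"wz": 0,"jaw": -1},
  {"tx": 0,"ty": 0,"tz": 0,"wx": 0,"wy": 0,"wz": 0,"jaw": -1},
  {"tx": 0,"ty": 0,"tz": 0,"wx": 0,"wy": 0,"wz": 0,"jaw": -1},
])

```text
time_s: 14.77
tcp_pos: [0.5711, 0.259, -0.006]
orientation: [0.873, 0.487, 0.0, 0.0]
ft_force: [-2.0, -1.4, 6.5]
gripper_width: 0.006
finger_force: 3.0
```

The eye rivet is home at 6.5 N. Next is the square-end rivet: up, then 72 mm back along tool x.

Emit:
servo_tool([
  {"tx": 0,"ty": 0,"tz": 0,"wx": 0,"wy": 0,"wz": 0,"jaw": -1},
  {"tx": 0,"ty": 0,"tz": -0.01,"wx": 0,"wy": 0,"wz": 0,"jaw": -1},
  {"tx": 0,"ty": 0,"tz": -0.01,"wx": 0,"wy": 0,"wz": 0,"jaw": -1},
  {"tx": 0,"ty": 0,"tz": -0.01,"wx": 0,"wy": 0,"wz": 0,"jaw": -1},
  {"tx": 0,"ty": 0,"tz": -0.01,"wx": 0,"wy": 0,"wz": 0,"jaw": -1},
  {"tx": -0.024,"ty": 0,"tz": 0,"wx": 0,"wy": 0,"wz": 0,"jaw": -1},
  {"tx": -0.04,"ty": 0,"tz": 0,"wx": 0,"wy": 0,"wz": 0,"jaw": -1},
  {"tx": -0.04,"ty": 0,"tz": 0,"wx": 0,"wy": 0,"wz": 0,"jaw": -1},
  {"tx": -0.04,"ty": 0,"tz": 0,"wx": 0,"wy": 0,"wz": 0,"jaw": -1},
  {"tx": 0,"ty": 0,"tz": 0,"wx": 0,"wy": 0,"wz": 0,"jaw": -1},
])

```text
time_s: 15.6
tcp_pos: [0.5315, 0.1951, 0.0136]
orientation: [0.874, 0.487, -0.0, 0.0]
ft_force: [-0.4, -0.8, -0.5]
gripper_width: 0.002
finger_force: 0.0
```

```bash
python3 look.py l6
```

```text
15.6 [0.5315 0.1951 0.0136] [-0.4 -0.8 -0.5]
```

View pics/l6.png

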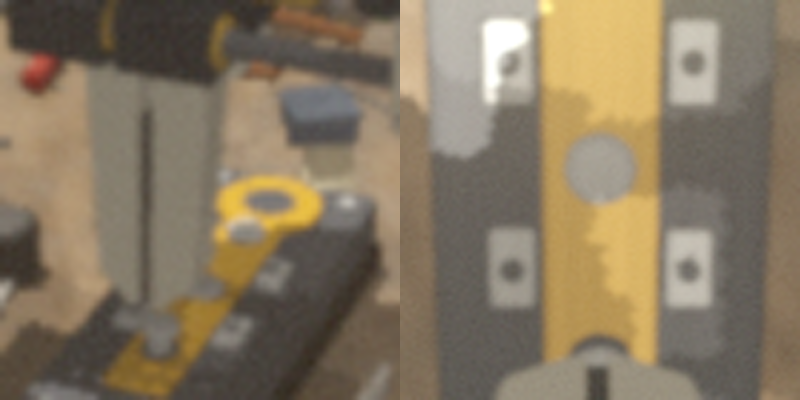

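The eye and middle rivets are both flat and the tip is over the square-end rivet. Same descent.

Emit:
servo_tool([
  {"tx": 0,"ty": 0,"tz": 0,"wx": 0,"wy": 0,"wz": 0,"jaw": -1},
  {"tx": 0,"ty": 0,"tz": 0.004,"wx": 0,"wy": 0,"wz": 0,"jaw": -1},
  {"tx": 0,"ty": 0,"tz": 0.004,"wx": 0,"wy": 0,"wz": 0,"jaw": -1},
  {"tx": 0,"ty": 0,"tz": 0.004,"wx": 0,"wy": 0,"wz": 0,"jaw": -1},
  {"tx": 0,"ty": 0,"tz": 0.004,"wx": 0,"wy": 0,"wz": 0,"jaw": -1},
  {"tx": 0,"ty": 0,"tz": 0.002,"wx": 0,"wy": 0,"wz": 0,"jaw": -1},
  {"tx": 0,"ty": 0,"tz": 0.001,"wx": 0,"wy": 0,"wz": 0,"jaw": -1},
  {"tx": 0,"ty": 0,"tz": 0.001,"wx": 0,"wy": 0,"wz": 0,"jaw": -1},
  {"tx": 0,"ty": 0,"tz": 0.001,"wx": 0,"wy": 0,"wz": 0,"jaw": -1},
  {"tx": 0,"ty": 0,"tz": 0.001,"wx": 0,"wy": 0,"wz": 0,"jaw": -1},
])

```text
time_s: 16.53
tcp_pos: [0.5333, 0.1977, 0.0029]
orientation: [0.873, 0.487, 0.0, -0.0]
ft_force: [-0.3, -0.3, 1.4]
gripper_width: 0.011
finger_force: 1.0
```

Emit:
servo_tool([
  {"tx": 0,"ty": 0,"tz": 0.001,"wx": 0,"wy": 0,"wz": 0,"jaw": -1},
  {"tx": 0,"ty": 0,"tz": 0.001,"wx": 0,"wy": 0,"wz": 0,"jaw": -1},
  {"tx": 0,"ty": 0,"tz": 0.001,"wx": 0,"wy": 0,"wz": 0,"jaw": -1},
  {"tx": 0,"ty": 0,"tz": 0.001,"wx": 0,"wy": 0,"wz": 0,"jaw": -1},
  {"tx": 0,"ty": 0,"tz": 0.001,"wx": 0,"wy": 0,"wz": 0,"jaw": -1},
  {"tx": 0,"ty": 0,"tz": 0.001,"wx": 0,"wy": 0,"wz": 0,"jaw": -1},
  {"tx": 0,"ty": 0,"tz": 0.001,"wx": 0,"wy": 0,"wz": 0,"jaw": -1},
  {"tx": 0,"ty": 0,"tz": 0.001,"wx": 0,"wy": 0,"wz": 0,"jaw": -1},
  {"tx": 0,"ty": 0,"tz": 0.001,"wx": 0,"wy": 0,"wz": 0,"jaw": -1},
  {"tx": 0,"ty": 0,"tz": 0.001,"wx": 0,"wy": 0,"wz": 0,"jaw": -1},
])

```text
time_s: 17.37
tcp_pos: [0.5332, 0.1977, -0.0023]
orientation: [0.873, 0.487, 0.0, 0.0]
ft_force: [0.4, 0.3, 3.0]
gripper_width: 0.007
finger_force: 1.4
```

Emit:
servo_tool([
  {"tx": 0,"ty": 0,"tz": 0.001,"wx": 0,"wy": 0,"wz": 0,"jaw": -1},
  {"tx": 0,"ty": 0,"tz": 0.001,"wx": 0,"wy": 0,"wz": 0,"jaw": -1},
  {"tx": 0,"ty": 0,"tz": 0.001,"wx": 0,"wy": 0,"wz": 0,"jaw": -1},
  {"tx": 0,"ty": 0,"tz": 0.001,"wx": 0,"wy": 0,"wz": 0,"jaw": -1},
  {"tx": 0,"ty": 0,"tz": 0.001,"wx": 0,"wy": 0,"wz": 0,"jaw": -1},
  {"tx": 0,"ty": 0,"tz": 0.001,"wx": 0,"wy": 0,"wz": 0,"jaw": -1},
  {"tx": 0,"ty": 0,"tz": 0.001,"wx": 0,"wy": 0,"wz": 0,"jaw": -1},
  {"tx": 0,"ty": 0,"tz": 0,"wx": 0,"wy": 0,"wz": 0,"jaw": -1},
  {"tx": 0,"ty": 0,"tz": 0,"wx": 0,"wy": 0,"wz": 0,"jaw": -1},
  {"tx": 0,"ty": 0,"tz": 0,"wx": 0,"wy": 0,"wz": 0,"jaw": -1},
])

```text
time_s: 18.2
tcp_pos: [0.5333, 0.1977, -0.0056]
orientation: [0.873, 0.487, 0.0, 0.0]
ft_force: [-0.6, -0.0, 6.1]
gripper_width: 0.008
finger_force: 2.5
```

Home at 6 N. I'll back off upwards and take one look.

Emit:
servo_tool([
  {"tx": 0,"ty": 0,"tz": 0.001,"wx": 0,"wy": 0,"wz": 0,"jaw": -1},
  {"tx": 0,"ty": 0,"tz": 0,"wx": 0,"wy": 0,"wz": 0,"jaw": -1},
  {"tx": 0,"ty": 0,"tz": 0,"wx": 0,"wy": 0,"wz": 0,"jaw": -1},
  {"tx": 0,"ty": 0,"tz": -0.01,"wx": 0,"wy": 0,"wz": 0,"jaw": -1},
  {"tx": 0,"ty": 0,"tz": -0.03,"wx": 0,"wy": 0,"wz": 0,"jaw": -1},
  {"tx": 0,"ty": 0,"tz": -0.04,"wx": 0,"wy": 0,"wz": 0,"jaw": -1},
  {"tx": 0,"ty": 0,"tz": -0.04,"wx": 0,"wy": 0,"wz": 0,"jaw": -1},
  {"tx": 0,"ty": 0,"tz": -0.04,"wx": 0,"wy": 0,"wz": 0,"jaw": -1},
  {"tx": 0,"ty": 0,"tz": 0,"wx": 0,"wy": 0,"wz": 0,"jaw": -1},
  {"tx": 0,"ty": 0,"tz": 0,"wx": 0,"wy": 0,"wz": 0,"jaw": -1},
])

```text
time_s: 19.03
tcp_pos: [0.5336, 0.1977, 0.0745]
orientation: [0.873, 0.487, 0.001, 0.0]
ft_force: [-0.6, 0.5, -0.3]
gripper_width: 0.008
finger_force: 0.0
```

```bash
python3 - <<'E'
from cell import *
from h import *
t=read_camera("side");s=read_state();print(s["time_s"],s["tcp_pos"],s["ft_force"])
T=t["camera_from_world"];K=t["camera_matrix"];rz=t["range_z"]
v,u=np.mgrid[:384,:512];P=(np.stack([(u-K[0,2])/K[0,0]*rz,(v-K[1,2])/K[1,1]*rz,rz],-1)-T[:3,3])@T[:3,:3]
for n,(a,b) in dict(eye=(273,200),mid=(266,210),sq=(259,221)).items(): print(n,np.median(P[b-3:b+4,a-1:a+2,2]).round(4),P[b-6:b+6,a-2:a+3,2].max().round(4))
E
```

```text
19.0833 [0.53300548 0.19756793 0.07332152] [ 0.12247192 -0.02251493 -0.20665344]
eye 0.0326 0.0347
mid 0.0323 0.0346
sq 0.0328 0.0349
```

All three heads are at about 34 mm, which is home, and the arm is clear of everything.

```bash
python3 -c "
from cell import *
print(close_job())"
```

```text
the job is handed in; nothing more can be done
None
```

All three rivets were pressed home in order (middle, eye, square end) at about 6 N each, the arm is clear of everything, and the job was handed in at about 19 s; the judge gave no verdict.

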